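# Line up a hinge leaf with the jamb for its pin

### The arm

A 6-joint arm with a two-finger parallel gripper is mounted at the origin on a cart in front of the work surface, level with it; the furniture and walls round the work are solid. World frame = base frame: x ahead of the robot, y to its left, z up, the work surface at z = 0. Lengths are in m, angles in rad, forces in N, time in s.
With the tool pointing down it reaches from about 0.3 to 0.875 m from the base axis. Payload 6.4 kg.
Tool frame: the origin (TCP) lies on the mounting face of the last link; the fingertips stand 173 mm ahead of it and the grasp point (between the pads) lies 155 mm ahead of it (ctrl.tip_reach is the distance from the TCP to the fingertips, in m); z points along the fingers, y is the line along which they close (so a half turn about z gives the same grasp; the last joint's range is limited). The gripper opens to 85 mm and grips with 20 to 120 N. Pads are 22 mm wide; open, the fingers measure 114 mm over their backs; the gripper's body (76 mm by 85 mm) begins 54 mm behind the grasp point. The pads swing forward as they close: fully open they stand 13 mm farther back than shut.
Start: joints at [0.898, 0.181, 1.607, -0, 1.354, -0.206], TCP at [0.259, 0.514, 0.405] pointing down, gripper open.
Joint ranges: [-2.99, 2.99], [-0.89, 2.07], [0.3, 2.58], [-1.14, 4.28], [0, 2.63], [-3.12, 3.12]. Speed limits (rad/s): [2.57, 2.57, 3.01, 3.14, 3.14, 3.14].

### API

Orientations are given as a unit quaternion [w, x, y, z].
In Python, from bench import ctrl gives the robot as it stands.
- The arm moves only by the shell command python3 -m pendant 'ROWS'. ROWS is JSON, a list that holds one entry, the list of rows, each a list of 7 numbers: the opening, from 0 (shut) to 1 (fully open), then the shift along the tool's x, y, z in mm, then the turn, a rotation vector about the tool's x, y, z in rad. A call has 1 to 5 rows; each row is the pose to reach, as a shift and turn from the pose commanded when the call began, along the tool's axes at that moment; what a row does not reach only later rows make up. A row lasts 1/12 s, in which the tool goes at most 41.7 mm and 7.16 degrees, less where a joint would pass 70% of its speed; a pose out of reach is approached as far as the arm can. A call with a gripper value outside its range is refused whole. The fingers move at their own pace and stop on an object; the grip force is fixed at half the most. Time passes only in rows, so rows that repeat a pose let the fingers close. It gives the time, the measured TCP pose, the force, the opening and the grip force at its end, in the units of the state.
- ctrl.get_obs(): the state, without advancing time (a new reading comes with each control period).
- ctrl.camera(name): name is "scene" or "top"; returns the picture (480x640x3 uint8, red, green, blue); there is no depth.
- ctrl.camera_params(name): a dict with "mtx" (3x3 intrinsics, pixels), "world_from_camera" (4x4, takes a point from camera to world coordinates). Camera axes: x right, y down, z forward; pixel columns grow to the right and rows downward; lengths in m; the calibration is good to about 2 mm. A picture is of the moment at which its call begins. camera_params takes no time and is no camera call.
- ctrl.hand_in(): hands the job in; it is judged then, once.
Trained networks look in the newest picture that a camera, given by its name, has taken for a name from the list of things; names that differ only in an ending like _2 or _b are one class to them, and where a whole thing is asked for, a point or a joint stands for the part that bears it (a point fixed in the world has none). Each returns a list of dicts, best first, with "confidence" (0 to 1); they miss things now and then, are a little off and sometimes report something else, mostly with a low value. They report only what shows in the picture. A call takes as long as a camera call. They do not tell look-alikes from the thing itself.
- ctrl.boxes_of(camera, name): "point" ([column, row] as shares, 0 to 1, of the picture: columns of its width, rows of its height, amid what is visible of it).
The state is a dict: "time_s": time; "q": joint angles; "dq": joint speeds; "joint_efforts": joint torques, N m; "eef_pos": TCP position; "eef_rot": TCP orientation; "wrist_force": force on the tool from outside, world axes, zero at the start; "torque": the same for the moment, N m; "opening": opening from 0.0 (shut) to 1.0 (fully open); "grasp_force": force on a finger pad.
Only numpy, scipy, OpenCV 4.12 (cv2) and the standard library are available. Lean on these libraries where they do the work, as an engineer would, in place of code of your own. Each camera call takes 0.05 s, during which the arm holds its last target. There are 200 camera calls.

### The job

Slide the tape roll up off the hinge knuckle on the wooden jamb block and lay it flat on the round black mat, wholly on it. Then lift the loose hinge leaf from the rack and set its knuckle squarely end to end on the knuckle of the jamb, bores in line for the tapered pin and the two leaves pointing straight away from each other as in a hinge laid open flat, and finish while still holding the leaf there, upright and still and without pressing hard: do not let go. Leave everything else on the bench where it stands.

Things in the scene. Friction and masses are not known exactly. Their poses are not given: they have to be found in the camera images.
- jamb: wooden block, 30 mm high, fixed, x -38 to 70 mm, y -38 to 38 mm, with the fixed half of a hinge. Origin on the vertical bore axis at worktop height, z up. On the axis stands a steel knuckle: upright tube, 24 mm outside, bore 12 mm, from 30 to 58 mm above the worktop. The fixed leaf, an upright steel plate 8 mm thick, points along the block's +x: x = 40 to 66 mm, top 50 mm above the worktop
- jamb_bore (a point): middle of the upper end face of the fixed knuckle, on the bore axis, 58 mm above the worktop; axes as the jamb block's. With the knuckles end to end, the loose leaf's plate hangs down beside the fixed knuckle, its lower edge 3 mm above the block
- leaf: loose aluminium hinge leaf, about 0.13 kg, upright in the rack's slot, lower edge 8 mm and top edge 63 mm above the worktop. Origin on its bore axis, level with the plate's lower edge; z up, x from the bore along the plate. Plate 8 mm thick (y -4 to 4), x 14 to 90, z 0 to 55 mm. Pinch it from above across the thickness (jaws along its y), at x 35 to 80 mm
- leaf_bore (a point): middle of the lower end face of the loose leaf's knuckle, on the bore axis, 25 mm above the leaf's origin. The knuckle is an upright tube, 24 mm outside, bore 12 mm, on the leaf's upper half only: 25 to 55 mm above its lower edge, top flush with the plate's
- leaf_tail (a point): free end of the loose leaf, farthest from its knuckle: x = 90 mm, y = 0, z = 27.5 mm in the leaf's frame
- rack: grey plastic rack, fixed to the worktop, 104 x 44 mm, 22 mm high, with a slot along its x, 82 mm long, 14 mm wide, 14 mm deep, from which the leaf is lifted straight up. Origin under its middle; x along the slot, in the same direction as the leaf's x
- tape_roll: roll of white tape on a red core, outside diameter 60 mm, hole 34 mm, 13 mm thick, lying flat round the fixed knuckle on the jamb block (underside at 30 mm); it must go up to come off over the knuckle, and while there it blocks the way of the loose leaf's plate. Origin in the middle of its underside, z up along its axis
- mat: round black rubber mat, 140 mm in diameter, 3 mm thick, fixed to the worktop. Origin under its middle
- hinge_pin: steel hinge pin, 10 mm thick, 78 mm tall, standing on its 24 mm round head at the back of the work area; origin under its head. A bystander: somebody else will put it in
- vial_c: small clear sample vial with green cap, 22 mm wide, 46 mm tall, standing at the back of the work area; origin under its foot. A bystander
- joint_clip_a: small green plastic joint clip, 27 x 28 x 12 mm, lying near the front edge; origin under its middle. A bystander
- joint_clip_b: small yellow plastic joint clip, 27 x 28 x 12 mm, lying near the front edge; origin under its middle. A bystander
- amber_bottle: amber bottle with black cap, 48 mm wide, 102 mm tall, far on the right; origin under its foot. A bystander
- erlenmeyer: clear conical flask, 64 mm wide, 99 mm tall, far on the right; origin under its foot. A bystander
- grease_tube: white tube with a blue cap, 102 x 33 x 35 mm, lying on the right; origin under its middle. A bystander
- spanner: small spanner, 139 x 25 x 8 mm, lying on the right; origin under its middle. A bystander
- cork_ring: round cork ring, 84 mm wide, 20 mm high, far on the right; origin under its middle. A bystander
- vial_a: small clear vial with white cap, 22 mm wide, 46 mm tall, standing on the right at the back; origin under its foot. A bystander
- vial_b: small vial with white cap and beige filling, 22 mm wide, 46 mm tall, next to the other on the right at the back; origin under its foot. A bystander
There are look-alikes about, which are no part of the job. What is shaped like the jamb but purple is not meant.

How it is judged:
By the outcome, as a careful person would: the job done as asked, in the order asked, and still so for the second after the job is handed in, while the arm keeps its last pose, push and grip.
It also fails if it takes over 51 s, if anything falls off the work surface, if the arm or the gripper's body presses on something with over 40 N, if the wrist force passes 120 N, or if a joint passes its speed limit or range.

## Working session

There is one attempt and no reset: what is moved stays moved. The work goes in short steps, Python scripts to look and compute and a shell command to move; the robot and the scene stay as the last step left them, time stands still between calls to the robot, and variables do not carry over. Pictures are saved under pics/ and viewed, at most 10 in all, crops included, and the job is handed in when it is done.

```bash
mkdir -p pics; ls; python3 - <<'E'
from bench import ctrl
import cv2,numpy as np
np.set_printoptions(precision=4,suppress=True)
for n in("scene","top"):
    im=ctrl.camera(n); cv2.imwrite(f"pics/{n}0.png",im[...,::-1]); p=ctrl.camera_params(n); print(n,p["mtx"],p["world_from_camera"])
    for k in("jamb","tape_roll","leaf","rack","mat","leaf_tail","leaf_bore"):
        print(k,[(round(d["confidence"],2),round(d["point"][0]*640),round(d["point"][1]*480)) for d in ctrl.boxes_of(n,k)])
o=ctrl.get_obs();print(o)
E
```

```text
pics
scene [[531.3899   0.     324.2895]
 [  0.     531.3899 235.3654]
 [  0.       0.       1.    ]] [[ 0.3704 -0.6115  0.6992 -0.5861]
 [-0.9288 -0.2485  0.2748 -0.4226]
 [ 0.0058 -0.7512 -0.66    1.0946]
 [ 0.      0.      0.      1.    ]]
jamb [(0.95, 300, 238), (0.9, 155, 220), (0.8, 175, 189)]
tape_roll [(0.75, 295, 239)]
leaf [(0.84, 207, 212)]
rack [(0.72, 202, 228)]
mat [(0.63, 244, 236), (0.21, 204, 229), (0.18, 299, 242)]
leaf_tail [(0.61, 204, 211)]
leaf_bore [(0.52, 205, 216)]
top [[478.8222   0.     321.0756]
 [  0.     478.8222 229.0635]
 [  0.       0.       1.    ]] [[-0.3413 -0.9102  0.2348  0.097 ]
 [-0.94    0.3305 -0.0852  0.1378]
 [-0.     -0.2498 -0.9683  1.6066]
 [ 0.      0.      0.      1.    ]]
jamb [(0.82, 175, 302), (0.74, 150, 269), (0.62, 292, 225), (0.43, 292, 238)]
tape_roll [(0.51, 289, 234)]
leaf [(0.6, 206, 270)]
rack [(0.57, 208, 275), (0.49, 207, 270)]
mat [(0.95, 250, 259)]
leaf_tail [(0.64, 208, 267)]
leaf_bore [(0.65, 204, 268)]
{'time_s': 0.8, 'q': array([ 0.8977,  0.1808,  1.607 ,  0.    ,  1.3538, -0.2063]), 'dq': array([ 0.0009, -0.0002,  0.0011, -0.0016, -0.0004, -0.0007]), 'joint_efforts': array([ -0.0007, -44.4822, -35.1651,  -0.0001,   0.0009,   0.    ]), 'eef_pos': array([0.2588, 0.5135, 0.4047]), 'eef_rot': array([0.    , 0.2313, 0.9729, 0.    ]), 'wrist_force': array([0.0581, 0.556 , 0.3064]), 'torque': array([ 0.0199, -0.0352,  0.0109]), 'grasp_force': 0.0, 'opening': 0.9955151638756524}
```

```bash
python3 - <<'E'
import cv2,numpy as np
a=cv2.imread("pics/scene0.png")[150:290,120:340]; b=cv2.imread("pics/top0.png")[190:330,120:340]
f=lambda i:cv2.resize(i,None,fx=3.6,fy=3.6,interpolation=cv2.INTER_CUBIC)
cv2.imwrite("pics/s1.png",f(a));cv2.imwrite("pics/t1.png",f(b))
E
```

```text
(no output)
```

View pics/s1.png

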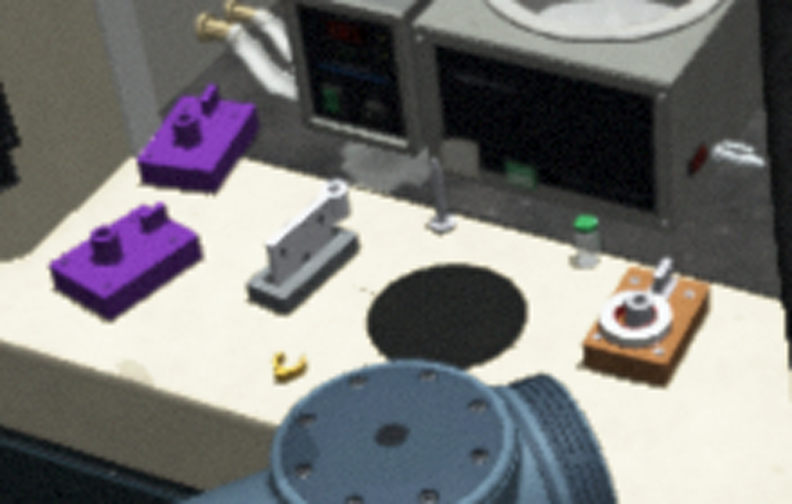

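View pics/t1.png

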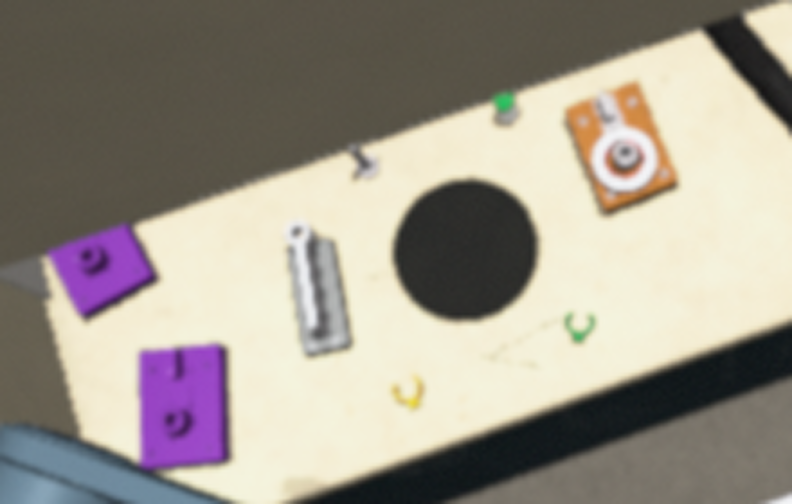

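Both crops show three jamb-shaped blocks. In the scene picture they are wood at (297,236), purple at (155,220) and purple at (175,189). Only the wooden one, with the tape on its knuckle, fits the description, and these crops confirm it. The leaf stands in the grey rack at about (205,215), with its knuckle at the far end. The mat is at (244,236).

Next I fit the poses.

```bash
cat > h.py <<'E'
import cv2,numpy as np
from bench import ctrl
from scipy.optimize import minimize
P={n:ctrl.camera_params(n) for n in("scene","top")}
def proj(n,X):
    T=np.linalg.inv(P[n]["world_from_camera"]); c=np.atleast_2d(X)@T[:3,:3].T+T[:3,3]; u=c@np.array(P[n]["mtx"]).T
    return u[:,:2]/u[:,2:]
def back(n,uv,z):
    W=np.array(P[n]["world_from_camera"]); d=W[:3,:3]@np.linalg.inv(P[n]["mtx"])@[uv[0],uv[1],1]
    return W[:3,3]+d*(z-W[2,3])/d[2]
def box(x0,x1,y0,y1,z0,z1): return np.array([[x,y,z] for x in(x0,x1) for y in(y0,y1) for z in(z0,z1)])
def cyl(r,z0,z1,cx=0):
    a=np.linspace(0,2*np.pi,40,endpoint=False); return np.array([[cx+r*np.cos(t),r*np.sin(t),z] for t in a for z in(z0,z1)])
def place(p,V):
    c,s=np.cos(p[2]),np.sin(p[2]); return np.c_[p[0]+c*V[:,0]-s*V[:,1],p[1]+s*V[:,0]+c*V[:,1],V[:,2]]
S=4
def sil(n,parts,shape,off):   # union of convex parts (world pts), supersampled
    m=np.zeros((shape[0]*S,shape[1]*S),np.uint8)
    for V in parts:
        u=(proj(n,V)-off+.5)*S-.5
        cv2.fillConvexPoly(m,cv2.convexHull(np.round(u*16).astype(np.int32)),255,shift=4,lineType=cv2.LINE_AA)
    return cv2.resize(m,(shape[1],shape[0]),interpolation=cv2.INTER_AREA)/255.
E
python3 - <<'E'
from h import *
np.set_printoptions(precision=4,suppress=True)
print(ctrl.tip_reach)
I={n:cv2.imread(f"pics/{n}0.png") for n in P}
for n,uv,z in(("top",(293.6,232.2),.058),("top",(202.5,254.5),.063),("top",(209,282),.063),("top",(249.3,259.5),.003),("scene",(297.3,233.5),.058),("scene",(213.5,201.5),.063),("scene",(244.3,237),.003)): print(n,uv,back(n,uv,z))
# mat
for n,roi in(("top",(220,230,280,290)),("scene",(215,215,275,262))):
    x0,y0,x1,y1=roi; c=I[n][y0:y1,x0:x1]; m=(c.max(2)<75).astype(np.uint8)
    k,l,s,ce=cv2.connectedComponentsWithStats(m); j=1+s[1:,4].argmax(); print("mat",n,s[j],back(n,ce[j]+[x0,y0],.003))
# jamb: wood mask, hull of block
jw=[box(-.038,.07,-.038,.038,0,.03)]
M={}
for n,roi in(("top",(268,205,318,258)),("scene",(272,215,325,265))):
    x0,y0,x1,y1=roi; h=cv2.cvtColor(I[n][y0:y1,x0:x1],cv2.COLOR_BGR2HSV)
    m=((h[...,1]>110)&((h[...,0]<18))).astype(np.uint8); pts=np.argwhere(m)[:,::-1].astype(np.int32)
    k,l,s,_=cv2.connectedComponentsWithStats(m,connectivity=8); pts=np.argwhere(l==1+s[1:,4].argmax())[:,::-1].astype(np.int32)
    f=np.zeros(m.shape,np.uint8); cv2.fillConvexPoly(f,cv2.convexHull(pts),1); M[n]=(f.astype(float),np.array([x0,y0]))
def cost(p,ns=("top","scene")): return sum(((sil(n,[place(p,V) for V in jw],M[n][0].shape,M[n][1])-M[n][0])**2).sum() for n in ns)
b=back("top",(293.6,232.2),.058); t=back("top",(120+606/3.6,190+108/3.6),.05); yaw=np.arctan2(*(t-b)[1::-1]); print("yaw0",yaw)
for ns in(("top",),("scene",),("top","scene")):
    r=minimize(cost,[b[0],b[1],yaw],args=(ns,),method="Nelder-Mead",options=dict(initial_simplex=[[b[0]+a,b[1]+c,yaw+d] for a,c,d in((0,0,0),(.008,0,0),(0,.008,0),(0,0,.1))])); print("jamb",ns,r.x,r.fun)
E
```

```text
0.1734
top (293.6, 232.2) [0.4936 0.0914 0.058 ]
top (202.5, 254.5) [0.5231 0.3975 0.063 ]
top (209, 282) [0.4287 0.4034 0.063 ]
top (249.3, 259.5) [0.4686 0.2628 0.003 ]
scene (297.3, 233.5) [0.4896 0.0862 0.058 ]
scene (213.5, 201.5) [0.5255 0.3919 0.063 ]
scene (244.3, 237) [0.4698 0.2585 0.003 ]
mat top [  10   11   38   37 1122] [0.4707 0.2638 0.003 ]
mat scene [  7   9  44  28 951] [0.4674 0.259  0.003 ]
yaw0 0.052871328299529126
jamb ('top',) [ 0.4964  0.091  -0.0263] 210.1618915801615
jamb ('scene',) [0.4955 0.0885 0.0975] 231.03132641291808
jamb ('top', 'scene') [0.4959 0.0917 0.0278] 453.89253364090735
```

```bash
cat > fit.py <<'E'
from h import *
def fit(n2mask,parts,p0,ns=("top","scene"),d=(.008,.008,.1)):
    def cost(p): return sum(((sil(n,[place(p,V) for V in parts],n2mask[n][0].shape,n2mask[n][1])-n2mask[n][0])**2).sum() for n in ns)
    p0=np.array(p0); r=minimize(cost,p0,method="Nelder-Mead",options=dict(initial_simplex=[p0]+[p0+np.eye(3)[i]*d[i] for i in range(3)])); return r.x,r.fun
ROI={"jamb":{"top":(262,200,325,262),"scene":(270,210,328,268)},"rack":{"top":(192,245,222,295),"scene":(184,194,224,242)}}
def bgdiff(I,n,roi,thr):   # not cream table: chroma/brightness distance from median table colour
    x0,y0,x1,y1=roi; L=cv2.cvtColor(I[n],cv2.COLOR_BGR2LAB).astype(float)[y0:y1,x0:x1]
    ref=np.median(cv2.cvtColor(I["top"] if n=="top" else I[n],cv2.COLOR_BGR2LAB)[y0:y1,x0:x1].reshape(-1,3),0) if 0 else None
    return L
E
python3 - <<'E'
from fit import *
I={n:cv2.imread(f"pics/{n}0.png") for n in P}
def vis(n,roi,parts,k=8):
    x0,y0,x1,y1=roi; c=cv2.resize(I[n][y0:y1,x0:x1],None,fx=k,fy=k,interpolation=cv2.INTER_CUBIC)
    for V,col in parts:
        u=(proj(n,V)-[x0,y0]+.5)*k-.5; cv2.polylines(c,[cv2.convexHull(np.round(u).astype(np.int32))],True,col,1)
    return c
pj=[.4945,.090,.053]; pl=[.5245,.395,np.arctan2(.0059,-.0944)]
A=[(place(pj,box(-.038,.07,-.038,.038,0,.03)),(255,0,0)),(place(pj,cyl(.012,.03,.058)),(0,255,0)),(place(pj,box(.04,.066,-.004,.004,.03,.05)),(0,255,0))]
B=[(place(pl,box(.014,.09,-.004,.004,.008,.063)),(0,0,255)),(place(pl,cyl(.012,.033,.063)),(0,0,255))]
r=[cv2.resize(vis(n,ROI[k][n],q,6),(390,300) if 0 else None,fx=1,fy=1) for k,q in(("jamb",A),("rack",B)) for n in("top","scene")]
W=np.zeros((600,800,3),np.uint8)
for im,(x,y) in zip(r,((0,0),(400,0),(0,300),(400,300))): im=im[:300 if y else 372,:400]; W[y if y==0 else 600-im.shape[0]:,x:x+im.shape[1]][:im.shape[0]]=im
W=np.zeros((600,800,3),np.uint8)
W[:372,:378]=r[0][:600]; W[:348,380:728]=r[1]; W[372:600,:180]=r[2][:228]; W[372:600,200:440]=r[3][:228]
cv2.imwrite("pics/ov1.png",W)
for n in P:
  for k in ROI:
    x0,y0,x1,y1=ROI[k][n]; np.save(f"{k}_{n}.npy",I[n][y0:y1,x0:x1])
E
```

```text
(no output)
```

View pics/ov1.png

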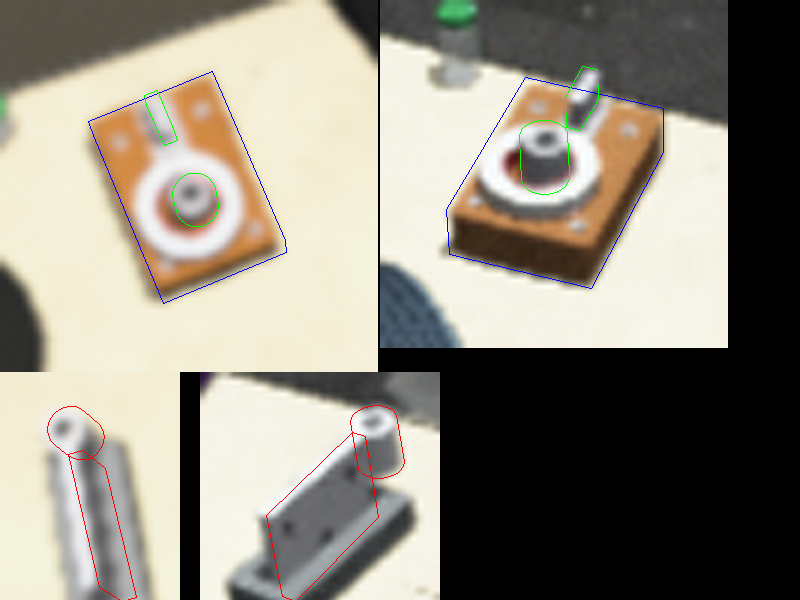

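```bash
cat > m.py <<'E'
from fit import *
I={n:cv2.imread(f"pics/{n}0.png") for n in P}
def soft(n,roi,f,hull):
    x0,y0,x1,y1=roi; c=cv2.resize(I[n][y0:y1,x0:x1],None,fx=4,fy=4,interpolation=cv2.INTER_CUBIC)
    m=f(c).astype(np.uint8); k,l,s,_=cv2.connectedComponentsWithStats(m); m=(l==1+s[1:,4].argmax()).astype(np.uint8)
    if hull: pts=np.argwhere(m)[:,::-1].astype(np.int32); cv2.fillConvexPoly(m,cv2.convexHull(pts),1)
    return cv2.resize(m*255,(x1-x0,y1-y0),interpolation=cv2.INTER_AREA)/255.,np.array([x0,y0]),m*255
def hsv(c): return cv2.cvtColor(c,cv2.COLOR_BGR2HSV).astype(int)
E
python3 - <<'E'
from m import *
np.set_printoptions(precision=4,suppress=True)
x0,y0,x1,y1=ROI["rack"]["top"];
t=I["top"][240:250,225:240].reshape(-1,3).mean(0); s=I["scene"][240:250,215:225].reshape(-1,3).mean(0); print(t,s)
tone={"top":t,"scene":s}
def wood(c): h=hsv(c); b=c.astype(int); return (b[...,2]-b[...,0]>38)&(h[...,1]>95)
MJ={n:soft(n,ROI["jamb"][n],wood,True) for n in P}
def grey(n): return lambda c:(lambda b:((b[...,2]-b[...,0])<.5*(tone[n][2]-tone[n][0]))|(b.mean(2)<.72*tone[n].mean()))(c.astype(int))
MR={n:soft(n,ROI["rack"][n],grey(n),False) for n in P}
jw=[box(-.038,.07,-.038,.038,0,.03)]
for ns in(("top",),("scene",),("top","scene")): print("jamb",ns,*fit(MJ,jw,[.4945,.09,.053],ns))
b=back("top",(202.8,253.8),.063);t=back("top",(206.9,283.5),.063);print(b,t,np.arctan2(*(t-b)[1::-1]))
L=[box(.014,.09,-.004,.004,.008,.063),cyl(.012,.033,.063),box(0,.02,-.004,.004,.033,.063),box(0,.104,-.022,.022,0,.022)]
L[3][:,0]+=.052-.052
for ns in(("top",),("scene",),("top","scene")): print("leaf",ns,*fit(MR,L,[b[0],b[1],np.arctan2(*(t-b)[1::-1])],ns))
cv2.imwrite("pics/mask.png",np.vstack([cv2.copyMakeBorder(m,0,260-m.shape[0],0,260-m.shape[1],cv2.BORDER_CONSTANT,value=90) for m in (MJ["top"][2],MR["top"][2])]+[]) if 0 else np.hstack([cv2.copyMakeBorder(M[n][2],0,260-M[n][2].shape[0],0,260-M[n][2].shape[1],cv2.BORDER_CONSTANT,value=90)[:, :200 if M is MR else 260] for M in(MJ,MR) for n in P])[:, :800])
E
```

```text
[171.5333 192.8067 198.4867] [199.94 212.31 214.17]
jamb ('top',) [0.4967 0.0927 0.0378] 23.553787004998078
jamb ('scene',) [0.5037 0.0891 0.1308] 272.53851595540175
jamb ('top', 'scene') [0.4968 0.0921 0.0515] 315.4955171088043
[0.525  0.3959 0.063 ] [0.4264 0.4112 0.063 ] 2.987970777651891
leaf ('top',) [0.5259 0.3993 3.0284] 51.616993464052285
leaf ('scene',) [0.5244 0.3979 3.06  ] 181.57054978854285
leaf ('top', 'scene') [0.5249 0.3984 3.0445] 243.44868896578242
```

View pics/mask.png

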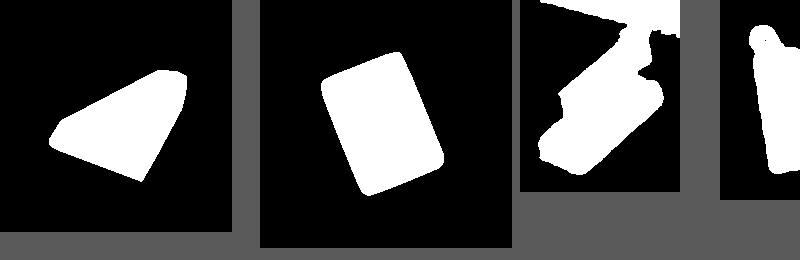

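```bash
cat > go.py <<'E'
from h import *
from scipy.spatial.transform import Rotation as R
np.set_printoptions(precision=4,suppress=True)
def go(x,y,ztip,yaw):  # yaw of tool y in world, tool down -> shift mm, turn about tool axes
    o=ctrl.get_obs(); w=o["eef_rot"]; r=R.from_quat([w[1],w[2],w[3],w[0]])
    yv=np.array([np.cos(yaw),np.sin(yaw),0]); z=np.array([0,0,-1.]); t=R.from_matrix(np.c_[np.cross(yv,z),yv,z])
    d=r.inv().apply(np.array([x,y,ztip+.1734])-o["eef_pos"])*1000
    print("shift",d.round(1),"turn",(r.inv()*t).as_rotvec().round(3),"| tcp",o["eef_pos"],"tyaw",round(float(np.arctan2(*r.apply([0,1,0])[1::-1])),4),"F",o["wrist_force"].round(1),"op",round(o["opening"],3),"gf",round(o["grasp_force"],1),"t",round(o["time_s"],2))
E
python3 - <<'E'
from go import *
print(back("top",(293.2,234.2),.043), back("scene",(270+(540-380)/6,210+163/6),.043))
go(.4945,.0905,.10,np.pi/2+.045)
E
```

```text
[0.4913 0.0945 0.043 ] [0.4893 0.0886 0.043 ]
shift [-400.9 -271.7  131.3] turn [ 0.     0.    -0.512] | tcp [0.2588 0.5135 0.4047] tyaw 1.104 F [0.1 0.6 0.3] op 0.996 gf 0.0 t 0.8
```

```bash
python3 -m pendant '[[[0.84,-36,-24,12,0,0,-0.1],[0.84,-72,-48,24,0,0,-0.2],[0.84,-107,-72,35,0,0,-0.3],[0.84,-142,-96,46,0,0,-0.4],[0.84,-176,-119,57,0,0,-0.512]]]'; python3 -c "
from go import *
go(.4935,.0905,.10,np.pi/2+.045)"
```

```text
time_s: 1.22
eef_pos: [0.3562, 0.3383, 0.351]
eef_rot: [0.0, -0.022, 1.0, 0.0]
wrist_force: [-0.1, 0.4, -0.3]
opening: 0.838
grasp_force: 0.0
shift [-126.3 -253.6   77.6] turn [ 0.     0.    -0.001] | tcp [0.3562 0.3383 0.351 ] tyaw 1.6146 F [-0.1  0.4 -0.3] op 0.838 gf 0.0 t 1.22
```

```bash
python3 -m pendant '[[[0.84,-17,-34,10,0,0,0],[0.84,-34,-68,20,0,0,0],[0.84,-51,-102,30,0,0,0],[0.84,-68,-136,40,0,0,0],[0.84,-85,-170,50,0,0,0]]]' >/dev/null; python3 -m pendant '[[[0.84,-17,-34,10,0,0,0],[0.84,-34,-68,20,0,0,0],[0.84,-41,-83,27,0,0,0],[0.84,-41,-83,27,0,0,0]]]'; python3 - <<'E'
from go import *
go(.4935,.0905,.04,np.pi/2+.045)
r=[]
for n,(x,y) in(("scene",(270,180)),("top",(262,180))):
    c=ctrl.camera(n)[y:y+90,x-20:x+80,::-1]; r.append(cv2.resize(c,None,fx=4,fy=4,interpolation=cv2.INTER_CUBIC))
cv2.imwrite("pics/a2.png",np.hstack(r))
E
```

```text
time_s: 1.97
eef_pos: [0.4926, 0.0888, 0.2733]
eef_rot: [-0.0, -0.017, 1.0, -0.0]
wrist_force: [0.3, -0.2, -0.4]
opening: 0.846
grasp_force: 0.0
shift [-1.   1.7 59.9] turn [-0.001 -0.001 -0.011] | tcp [0.4926 0.0888 0.2733] tyaw 1.6047 F [ 0.3 -0.2 -0.4] op 0.846 gf 0.0 t 1.97
```

View pics/a2.png

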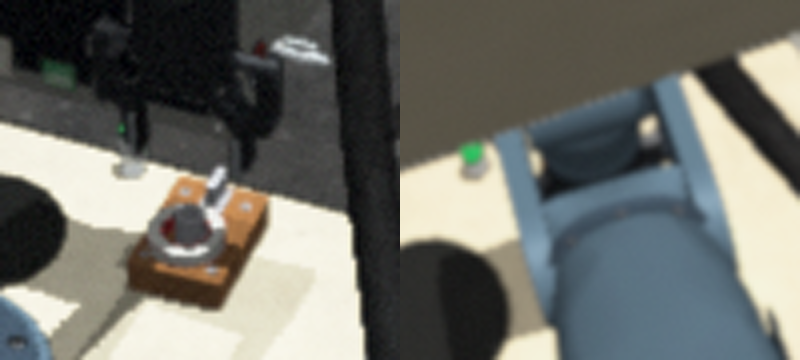

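```bash
python3 - <<'E'
from go import *
for z in(.1,.107,.113): print(z,proj("scene",np.array([[.4926,.0888,z],[.4926,.0888+.042,z],[.4926,.0888-.042,z],[.4926,.0888+.036,z],[.4926,.0888-.036,z]])))
E
```

```text
0.1 [[296.5017 221.8188]
 [283.4415 218.3694]
 [309.7576 225.3199]
 [285.2954 218.8591]
 [307.8518 224.8166]]
0.107 [[296.4325 219.9716]
 [283.3341 216.5256]
 [309.7279 223.4693]
 [285.1934 217.0148]
 [307.8163 222.9664]]
0.113 [[296.3729 218.3794]
 [283.2416 214.9365]
 [309.7022 221.8742]
 [285.1055 215.4252]
 [307.7857 221.3717]]
```

```bash
python3 -m pendant '[[[0.84,-0.5,1,30,0,0,-0.01],[0.84,-1,2,57,0,0,-0.01],[0.84,-1,2,61,0,0,-0.01],[0.84,-1,2,62,0,0,-0.01],[0.84,-1,2,62,0,0,-0.01]]]'; python3 -m pendant '[[[0.84,0,0,1,0,0,0],[0.84,0,0,2,0,0,0],[0.84,0,0,2,0,0,0]]]'
```

```text
time_s: 2.48
eef_pos: [0.4923, 0.095, 0.2132]
eef_rot: [0.0, -0.025, 1.0, 0.0]
wrist_force: [0.4, 0.1, 0.4]
opening: 0.839
grasp_force: 0.0
time_s: 2.73
eef_pos: [0.4928, 0.0942, 0.2115]
eef_rot: [0.001, -0.024, 1.0, -0.0]
wrist_force: [-0.9, -0.2, 0.1]
opening: 0.841
grasp_force: 0.0
```

```bash
python3 -m pendant '[[[0.84,0,0,1,0,0,0],[0.84,0,0,2,0,0,0],[0.84,0,0,2,0,0,0]]]';python3 -m pendant '[[[0.84,0,0,1,0,0,0],[0.84,0,0,1,0,0,0]]]'
```

```text
time_s: 2.98
eef_pos: [0.4923, 0.094, 0.2084]
eef_rot: [0.0, -0.024, 1.0, -0.0]
wrist_force: [-0.1, -0.7, 0.7]
opening: 0.842
grasp_force: 0.0
time_s: 3.15
eef_pos: [0.4923, 0.094, 0.2072]
eef_rot: [-0.0, -0.024, 1.0, 0.0]
wrist_force: [0.0, 0.1, -0.3]
opening: 0.843
grasp_force: 0.0
```

```bash
python3 -m pendant '[[[0.78,0,-2.5,0,0,0,0],[0.78,0,-2.5,0,0,0,0],[0.78,0,-2.5,1,0,0,0],[0.78,0,-2.5,2,0,0,0],[0.78,0,-2.5,2,0,0,0]]]'
```

```text
time_s: 3.57
eef_pos: [0.4923, 0.0916, 0.2051]
eef_rot: [-0.0, -0.024, 1.0, 0.0]
wrist_force: [-0.2, 0.4, -0.3]
opening: 0.782
grasp_force: 0.0
```

```bash
python3 -m pendant '[[[0.78,0,0,1,0,0,0],[0.78,0,0,1.5,0,0,0],[0.78,0,0,1.5,0,0,0]]]'
```

```text
time_s: 3.82
eef_pos: [0.4924, 0.0916, 0.2037]
eef_rot: [-0.0, -0.024, 1.0, -0.0]
wrist_force: [0.2, -0.4, 0.2]
opening: 0.779
grasp_force: 0.0
```

```bash
python3 -m pendant '[[[0.78,0,0,1,0,0,0],[0.78,0,0,1.5,0,0,0],[0.78,0,0,1.5,0,0,0]]]'; python3 - <<'E'
from go import *
c=ctrl.camera("scene")[195:255,260:335,::-1]; cv2.imwrite("pics/a3.png",cv2.resize(c,None,fx=8,fy=8,interpolation=cv2.INTER_CUBIC))
E
```

```text
time_s: 4.07
eef_pos: [0.4924, 0.0916, 0.2022]
eef_rot: [-0.0, -0.024, 1.0, 0.0]
wrist_force: [0.6, -0.8, 0.3]
opening: 0.776
grasp_force: 0.0
```

View pics/a3.png

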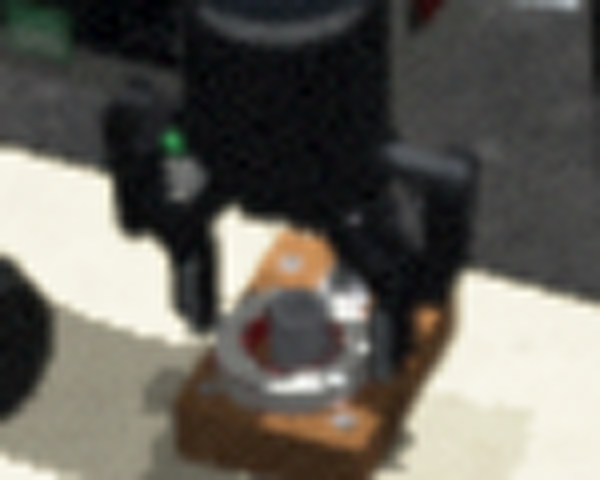

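```bash
python3 -m pendant '[[[0.78,0,0,1,0,0,0],[0.78,0,0,2,0,0,0],[0.78,0,0,2,0,0,0]]]'
```

```text
time_s: 4.37
eef_pos: [0.4924, 0.0916, 0.2001]
eef_rot: [-0.0, -0.024, 1.0, -0.0]
wrist_force: [-0.3, -0.4, -0.1]
opening: 0.78
grasp_force: 0.0
```

```bash
python3 -m pendant '[[[0.78,0,0,1,0,0,0],[0.78,0,0,1.5,0,0,0],[0.78,0,0,1.5,0,0,0]]]'
```

```text
time_s: 4.62
eef_pos: [0.4924, 0.0916, 0.1987]
eef_rot: [-0.0, -0.024, 1.0, 0.0]
wrist_force: [-0.2, -0.3, 0.4]
opening: 0.777
grasp_force: 0.0
```

```bash
python3 -m pendant '[[[0.78,0,0,1,0,0,0],[0.78,0,0,1,0,0,0]]]'
```

```text
time_s: 4.78
eef_pos: [0.4924, 0.0916, 0.1977]
eef_rot: [-0.0, -0.024, 1.0, 0.0]
wrist_force: [0.8, -0.4, 0.9]
opening: 0.786
grasp_force: 0.0
```

```bash
python3 -m pendant '[[[0.6,0,0,0,0,0,0],[0.6,0,0,0,0,0,0],[0.6,0,0,0,0,0,0],[0.6,0,0,0,0,0,0]]]'
```

```text
time_s: 5.12
eef_pos: [0.4931, 0.0916, 0.1991]
eef_rot: [0.001, -0.024, 1.0, -0.0]
wrist_force: [-1.7, 0.1, 9.9]
opening: 0.665
grasp_force: 69.0
```

```bash
python3 -m pendant '[[[0.6,0,0,-4,0,0,0],[0.6,0,0,-12,0,0,0],[0.6,0,0,-28,0,0,0],[0.6,0,0,-48,0,0,0],[0.6,0,0,-60,0,0,0]]]'; python3 - <<'E'
from go import *
c=ctrl.camera("scene")[180:255,240:340,::-1]; cv2.imwrite("pics/a4.png",cv2.resize(c,None,fx=6,fy=6,interpolation=cv2.INTER_CUBIC))
go(.469,.261,.08,np.pi/2+.045)
E
```

```text
time_s: 5.53
eef_pos: [0.4928, 0.0916, 0.2598]
eef_rot: [0.001, -0.024, 1.0, -0.0]
wrist_force: [0.2, -0.0, -0.7]
opening: 0.673
grasp_force: 63.9
shift [ 16.5 170.3   8.2] turn [-0.     0.005  0.004] | tcp [0.4937 0.0917 0.2617] tyaw 1.6194 F [1.8 0.7 1.5] op 0.671 gf 63.9 t 5.58
```

View pics/a4.png

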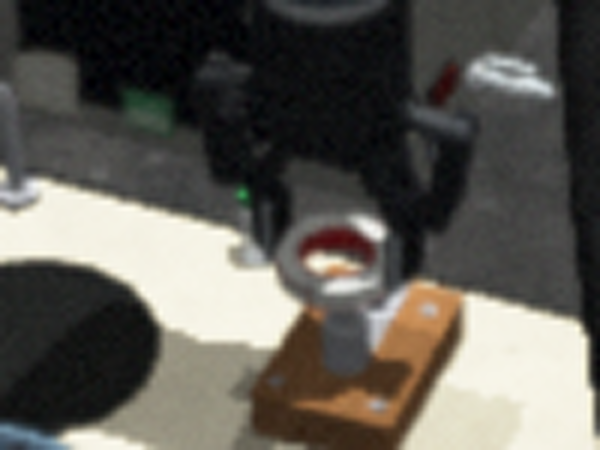

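```bash
python3 -m pendant '[[[0.6,3,36,0,0,0,0],[0.6,7,74,0,0,0,0],[0.6,11,112,0,0,0,0],[0.6,14,150,0,0,0,0],[0.6,16,170,0,0,0,0]]]' >/dev/null; python3 -m pendant '[[[0.6,0,0,30,0,0,0],[0.6,0,0,60,0,0,0],[0.6,0,0,75,0,0,0],[0.6,0,0,80,0,0,0],[0.6,0,0,80,0,0,0]]]'
```

```text
time_s: 6.42
eef_pos: [0.4673, 0.2604, 0.1762]
eef_rot: [-0.002, -0.024, 1.0, -0.0]
wrist_force: [0.2, 0.8, 0.6]
opening: 0.667
grasp_force: 64.0
```

```bash
python3 -m pendant '[[[0.6,0,0,1,0,0,0],[0.6,0,0,2.5,0,0,0],[0.6,0,0,3.5,0,0,0],[0.6,0,0,3.5,0,0,0]]]'
```

```text
time_s: 6.75
eef_pos: [0.4688, 0.2606, 0.1752]
eef_rot: [0.001, -0.024, 1.0, 0.0]
wrist_force: [-0.1, -0.8, -0.4]
opening: 0.668
grasp_force: 64.0
```

```bash
python3 -m pendant '[[[0.6,0,0,1,0,0,0],[0.6,0,0,2,0,0,0],[0.6,0,0,2,0,0,0]]]'
```

```text
time_s: 7.0
eef_pos: [0.4683, 0.2606, 0.1724]
eef_rot: [0.0, -0.024, 1.0, 0.0]
wrist_force: [-0.8, 0.5, -0.4]
opening: 0.672
grasp_force: 64.0
```

```bash
python3 -m pendant '[[[0.6,0,0,1,0,0,0],[0.6,0,0,1.5,0,0,0],[0.6,0,0,1.5,0,0,0]]]'
```

```text
time_s: 7.25
eef_pos: [0.4684, 0.2607, 0.1721]
eef_rot: [-0.0, -0.024, 1.0, -0.0]
wrist_force: [-5.2, -3.1, 13.8]
opening: 0.671
grasp_force: 71.4
```

```bash
python3 -m pendant '[[[0.75,0,0,-0.5,0,0,0],[0.9,0,0,-1,0,0,0],[0.95,0,0,-10,0,0,0],[0.95,0,0,-40,0,0,0],[0.95,0,0,-70,0,0,0]]]'; python3 - <<'E'
from go import *
c=ctrl.camera("scene")[190:275,195:295,::-1]; cv2.imwrite("pics/a5.png",cv2.resize(c,None,fx=6,fy=6,interpolation=cv2.INTER_CUBIC))
go(.4683,.4018,.032,3.04-np.pi/2)
E
```

```text
time_s: 7.67
eef_pos: [0.4674, 0.2603, 0.2405]
eef_rot: [-0.002, -0.024, 1.0, -0.001]
wrist_force: [1.1, 0.5, 0.1]
opening: 0.95
grasp_force: 0.0
shift [ -4.6 140.2  42.4] turn [0.002 0.007 0.15 ] | tcp [0.4702 0.2614 0.2476] tyaw 1.6195 F [4.  2.6 3.2] op 0.95 gf 0.0 t 7.72
```

View pics/a5.png

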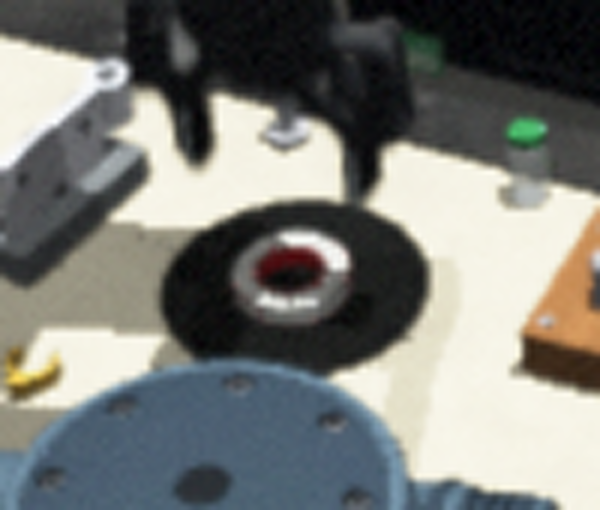

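The tape lies flat in the middle of the mat, centred at about (290,277) in the crop. Next is the leaf.

```bash
python3 -m pendant '[[[0.7,-1,35,-15,0,0,0.05],[0.6,-2,72,-20,0,0,0.1],[0.55,-3,110,-20,0,0,0.15],[0.55,-4.6,140,-20,0,0,0.15],[0.55,-4.6,140,-20,0,0,0.15]]]'; python3 - <<'E'
from go import *
r=[]
for n,(x,y) in(("scene",(160,160)),("top",(165,220))):
    c=ctrl.camera(n)[y:y+85,x:x+80,::-1]; r.append(cv2.resize(c,None,fx=5,fy=5,interpolation=cv2.INTER_CUBIC))
cv2.imwrite("pics/a6.png",np.hstack(r))
go(.4683,.4018,.032,3.04-np.pi/2)
E
```

```text
time_s: 8.13
eef_pos: [0.4656, 0.4053, 0.2621]
eef_rot: [0.001, 0.049, 0.999, 0.002]
wrist_force: [-0.3, -0.2, -0.4]
opening: 0.549
grasp_force: 0.0
shift [-2.6  0.4 55.5] turn [-0.     0.     0.002] | tcp [0.4656 0.4017 0.2609] tyaw 1.4716 F [-0.4 -0.  -0.7] op 0.547 gf 0.0 t 8.23
```

View pics/a6.png

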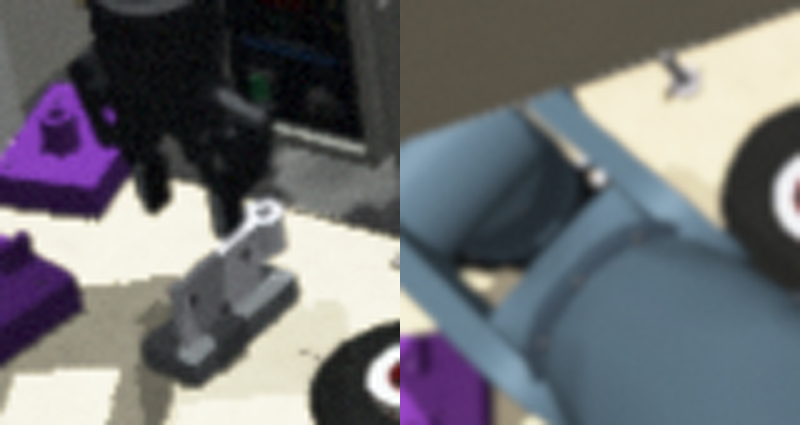

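```bash
python3 -m pendant '[[[0.55,-1,0,18,0,0,0],[0.55,-2,0,36,0,0,0],[0.55,-2.5,0,50,0,0,0],[0.55,-2.5,0,55,0,0,0],[0.55,-2.5,0,55,0,0,0]]]'; python3 -m pendant '[[[0.3,0,0,0,0,0,0],[0.15,0,0,0,0,0,0],[0.0,0,0,0,0,0,0],[0.0,0,0,0,0,0,0],[0.0,0,0,0,0,0,0]]]'
```

```text
time_s: 8.65
eef_pos: [0.4681, 0.3992, 0.204]
eef_rot: [-0.002, 0.051, 0.999, -0.001]
wrist_force: [-0.1, 0.8, 0.4]
opening: 0.55
grasp_force: 0.0
time_s: 9.07
eef_pos: [0.4691, 0.4007, 0.2071]
eef_rot: [0.001, 0.051, 0.999, 0.0]
wrist_force: [0.4, -0.5, 4.4]
opening: 0.078
grasp_force: 59.2
```

```bash
python3 -m pendant '[[[0,0,0,0,0,0,0],[0,0,0,0,0,0,0]]]'; python3 -m pendant '[[[0,0,0,-8,0,0,0],[0,0,0,-30,0,0,0],[0,0,0,-60,0,0,0],[0,0,0,-75,0,0,0],[0,0,0,-75,0,0,0]]]';python3 -m pendant '[[[0,0,0,0,0,0,0],[0,0,0,0,0,0,0]]]'
```

```text
time_s: 9.23
eef_pos: [0.4691, 0.4007, 0.2071]
eef_rot: [0.001, 0.051, 0.999, 0.0]
wrist_force: [-1.1, -0.6, 5.4]
opening: 0.084
grasp_force: 59.5
time_s: 9.65
eef_pos: [0.4697, 0.4014, 0.2854]
eef_rot: [0.003, 0.051, 0.999, 0.002]
wrist_force: [0.7, 0.9, -0.9]
opening: 0.081
grasp_force: 59.3
time_s: 9.82
eef_pos: [0.4679, 0.4001, 0.2796]
eef_rot: [-0.001, 0.051, 0.999, -0.001]
wrist_force: [0.2, 0.3, -1.7]
opening: 0.083
grasp_force: 59.2
```

```bash
cat > edge.py <<'E'
from go import *
from scipy.ndimage import map_coordinates, gaussian_filter
from scipy.optimize import differential_evolution
def seg(a,b,n=40): t=np.linspace(0,1,n)[:,None]; return np.array(a)*(1-t)+np.array(b)*t
def rect(x0,x1,y0,y1,z): c=[(x0,y0,z),(x1,y0,z),(x1,y1,z),(x0,y1,z)]; return [seg(c[i],c[(i+1)%4]) for i in range(4)]
def circ(r,z): a=np.linspace(0,2*np.pi,60); return [np.c_[r*np.cos(a),r*np.sin(a),0*a+z]]
JAMB=rect(-.038,.07,-.038,.038,.03)+circ(.012,.058)+circ(.006,.058)+rect(.04,.066,-.004,.004,.05)
LEAF=[seg((.014,s*.004,.055),(.09,s*.004,.055)) for s in(1,-1)]+circ(.012,.055)+circ(.006,.055)   # in leaf frame
def grads(im,s=.7):
    g=im.astype(float); return [(gaussian_filter(g[...,c],s,order=(0,1)),gaussian_filter(g[...,c],s,order=(1,0))) for c in range(3)]
def score(n,G,curves,p,dz=0,tilt=None):
    tot=0
    for C in curves:
        V=place(p,C)+[0,0,dz]; u=proj(n,V); t=np.gradient(u,axis=0); L=np.linalg.norm(t,axis=1); nn=np.c_[-t[:,1],t[:,0]]/L[:,None]
        v=sum(np.abs(map_coordinates(gx,[u[:,1],u[:,0]],order=1)*nn[:,0]+map_coordinates(gy,[u[:,1],u[:,0]],order=1)*nn[:,1]) for gx,gy in G)
        tot+=(v*L).sum()
    return tot
def fitE(ns,Gs,curves,p0,w,dz=0):
    f=lambda p:-sum(score(n,Gs[n],curves,p,dz) for n in ns)
    r=differential_evolution(f,[(a-b,a+b) for a,b in zip(p0,w)],seed=1,popsize=20,maxiter=60,tol=1e-6); return r.x,-r.fun
E
python3 - <<'E'
from edge import *
G={};
for n in P:
    im=ctrl.camera(n); cv2.imwrite(f"pics/{n}1.png",im[...,::-1]); G[n]=grads(im)
for ns in(("top",),("scene",),("top","scene")): print("jamb",ns,fitE(ns,G,JAMB,[.494,.09,.045],[.012,.012,.12]))
G0={n:grads(cv2.imread(f"pics/{n}0.png")[...,::-1]) for n in P}
for ns in(("top",),("scene",),("top","scene")):
    print("jamb0",ns,fitE(ns,G0,JAMB[:4]+JAMB[5:],[.494,.09,.045],[.012,.012,.12]))
    print("leaf0",ns,fitE(ns,G0,LEAF,[.525,.396,3.04],[.012,.012,.12],.008))
print(fitE(("scene",),G,LEAF,[.525,.396,3.04],[.012,.012,.08],.0805))
go(.4683,.4018,.032,3.04-np.pi/2)
E
```

```text
jamb ('top',) (array([0.4893, 0.0948, 0.0517]), np.float64(12253.332607978744))
jamb ('scene',) (array([0.4936, 0.0878, 0.0348]), np.float64(14695.120074435757))
jamb ('top', 'scene') (array([0.4918, 0.0884, 0.0449]), np.float64(22657.15871334327))
jamb0 ('top',) (array([0.4892, 0.0946, 0.0536]), np.float64(10848.698157538885))
leaf0 ('top',) (array([0.5251, 0.3983, 3.0203]), np.float64(6302.881502471639))
jamb0 ('scene',) (array([0.4935, 0.0784, 0.0581]), np.float64(12271.338641325241))
leaf0 ('scene',) (array([0.5246, 0.3865, 2.9958]), np.float64(6866.90732867787))
jamb0 ('top', 'scene') (array([0.4917, 0.0881, 0.0492]), np.float64(19362.918703724754))
leaf0 ('top', 'scene') (array([0.524 , 0.3895, 3.0314]), np.float64(12676.26313453002))
(array([0.513 , 0.3924, 3.0126]), np.float64(2532.0249125263986))
shift [-0.5  1.9 73.5] turn [-0.002 -0.003 -0.   ] | tcp [0.4678 0.4    0.2789] tyaw 1.4691 F [-0.3  0.1 -0.6] op 0.084 gf 59.2 t 9.92
```

```bash
python3 -c "
from go import *
go(.4633,.1157,.279-.1734,1.616)"; python3 -m pendant '[[[0,5,-36,0,0,0,-0.05],[0,5,-74,0,0,0,-0.1],[0,5,-112,0,0,0,-0.147],[0,5,-150,0,0,0,-0.147],[0,5,-188,0,0,0,-0.147]]]'; python3 -c "
from go import *
go(.4633,.1157,.279-.1734,1.616)"
```

```text
shift [ -24.3 -283.3    0.4] turn [-0.002 -0.003 -0.147] | tcp [0.4678 0.4    0.2789] tyaw 1.4691 F [-0.3  0.1 -0.6] op 0.084 gf 59.2 t 9.92
time_s: 10.33
eef_pos: [0.4434, 0.2124, 0.2794]
eef_rot: [-0.001, -0.023, 1.0, -0.0]
wrist_force: [0.7, -0.2, -0.6]
opening: 0.087
grasp_force: 59.2
shift [-15.4 -97.5   0.5] turn [-0.001 -0.002  0.001] | tcp [0.4434 0.2124 0.2794] tyaw 1.6171 F [ 0.7 -0.2 -0.6] op 0.087 gf 59.2 t 10.33
```

```bash
python3 -m pendant '[[[0,-5,-33,0,0,0,0],[0,-10,-66,0,0,0,0],[0,-15,-90,0,0,0,0],[0,-15,-90,0,0,0,0],[0,-15,-90,0,0,0,0]]]'; python3 -m pendant '[[[0,0,0,0,0,0,0]]]'; python3 -c "
from go import *
go(.4633,.1157,.239-.1734,1.616)
im=ctrl.camera('scene'); c=im[170:250,240:350,::-1]; cv2.imwrite('pics/a7.png',cv2.resize(c,None,fx=7,fy=7,interpolation=cv2.INTER_CUBIC))"
```

```text
time_s: 10.75
eef_pos: [0.4635, 0.1236, 0.2799]
eef_rot: [-0.001, -0.021, 1.0, 0.0]
wrist_force: [0.3, -0.2, -0.5]
opening: 0.085
grasp_force: 59.3
time_s: 10.83
eef_pos: [0.4632, 0.1249, 0.28]
eef_rot: [-0.001, -0.022, 1.0, 0.0]
wrist_force: [0.7, 0.0, -1.6]
opening: 0.082
grasp_force: 59.3
shift [ 0.2 -9.2 41. ] turn [ 0.    -0.002 -0.001] | tcp [0.4632 0.1249 0.28  ] tyaw 1.6155 F [ 0.7  0.  -1.6] op 0.082 gf 59.3 t 10.83
```

```bash
python3 -m pendant '[[[0,0,0,25,0,0,0],[0,0,0,37,0,0,0],[0,0,0,40,0,0,0],[0,0,0,40,0,0,0],[0,0,0,40,0,0,0]]]'; python3 -m pendant '[[[0,0,-3,0,0,0,0],[0,0,-6,0,0,0,0],[0,0,-8,0,0,0,0],[0,0,-9,0,0,0,0],[0,0,-9,0,0,0,0]]]'
```

```text
time_s: 11.3
eef_pos: [0.4636, 0.1255, 0.2411]
eef_rot: [-0.0, -0.023, 1.0, 0.0]
wrist_force: [1.0, -0.3, -2.0]
opening: 0.084
grasp_force: 59.4
time_s: 11.72
eef_pos: [0.4642, 0.1153, 0.2412]
eef_rot: [0.0, -0.022, 1.0, -0.0]
wrist_force: [0.3, 0.9, -0.8]
opening: 0.08
grasp_force: 59.3
```

```bash
python3 -m pendant '[[[0,0,-1,0,0,0,0],[0,0,-2,0,0,0,0],[0,0,-3,0,0,0,0],[0,0,-4,0,0,0,0],[0,0,-4,0,0,0,0]]]'; python3 -m pendant '[[[0,0,-1,0,0,0,0],[0,0,-1.5,0,0,0,0],[0,0,-1.5,0,0,0,0]]]'
```

```text
time_s: 12.13
eef_pos: [0.4642, 0.1115, 0.2408]
eef_rot: [-0.0, -0.023, 1.0, -0.0]
wrist_force: [-0.2, -0.7, -0.9]
opening: 0.079
grasp_force: 59.3
time_s: 12.38
eef_pos: [0.4643, 0.1101, 0.2408]
eef_rot: [-0.0, -0.023, 1.0, -0.0]
wrist_force: [-0.1, 0.1, -0.3]
opening: 0.078
grasp_force: 59.3
```

```bash
python3 -m pendant '[[[0,0,-0.7,0,0,0,0],[0,0,-1.5,0,0,0,0],[0,0,-1.5,0,0,0,0]]]'
```

```text
time_s: 12.63
eef_pos: [0.4643, 0.1086, 0.2408]
eef_rot: [-0.0, -0.023, 1.0, -0.0]
wrist_force: [0.1, -0.6, -1.3]
opening: 0.08
grasp_force: 59.3
```

```bash
python3 -m pendant '[[[0,0,-0.7,0,0,0,0],[0,0,-1.5,0,0,0,0],[0,0,-1.5,0,0,0,0]]]'
```

```text
time_s: 12.88
eef_pos: [0.4644, 0.1071, 0.2408]
eef_rot: [-0.0, -0.023, 1.0, -0.0]
wrist_force: [-0.1, -0.4, -1.4]
opening: 0.082
grasp_force: 59.3
```

```bash
python3 -m pendant '[[[0,0,-0.5,0,0,0,0],[0,0,-1,0,0,0,0],[0,0,-1,0,0,0,0]]]'
```

```text
time_s: 13.13
eef_pos: [0.4644, 0.1061, 0.2409]
eef_rot: [0.0, -0.023, 1.0, -0.0]
wrist_force: [-0.3, 0.1, -1.2]
opening: 0.085
grasp_force: 59.3
```

```bash
python3 -m pendant '[[[0,0,-0.5,0,0,0,0],[0,0,-1,0,0,0,0],[0,0,-1,0,0,0,0]]]'
```

```text
time_s: 13.38
eef_pos: [0.4645, 0.1051, 0.2408]
eef_rot: [0.0, -0.023, 1.0, -0.0]
wrist_force: [-0.1, -0.4, -1.5]
opening: 0.085
grasp_force: 59.3
```

```bash
python3 -m pendant '[[[0,0,-0.5,0,0,0,0],[0,0,-1,0,0,0,0],[0,0,-1,0,0,0,0]]]'
```

```text
time_s: 13.63
eef_pos: [0.4645, 0.1041, 0.2409]
eef_rot: [-0.0, -0.023, 1.0, -0.0]
wrist_force: [-0.4, 1.2, -1.2]
opening: 0.083
grasp_force: 59.3
```

```bash
python3 -m pendant '[[[0,0,-0.5,0,0,0,0],[0,0,-1,0,0,0,0],[0,0,-1,0,0,0,0]]]'
```

```text
time_s: 13.88
eef_pos: [0.4646, 0.1031, 0.2408]
eef_rot: [-0.0, -0.023, 1.0, 0.0]
wrist_force: [-1.2, 0.0, -1.4]
opening: 0.083
grasp_force: 59.3
```

```bash
python3 -m pendant '[[[0,0,-0.5,0,0,0,0],[0,0,-0.5,0,0,0,0]]]'
```

```text
time_s: 14.05
eef_pos: [0.4645, 0.1029, 0.2408]
eef_rot: [-0.0, -0.023, 1.0, 0.0]
wrist_force: [-0.1, 1.7, -1.3]
opening: 0.083
grasp_force: 59.3
```

```bash
python3 -m pendant '[[[0,0,-0.5,0,0,0,0],[0,0,-1,0,0,0,0],[0,0,-1,0,0,0,0]]]'
```

```text
time_s: 14.3
eef_pos: [0.4645, 0.1024, 0.2408]
eef_rot: [0.0, -0.023, 1.0, 0.001]
wrist_force: [-0.1, 6.2, -1.2]
opening: 0.082
grasp_force: 59.4
```

```bash
python3 -m pendant '[[[0,0,-0.5,0,0,0,0],[0,0,-1,0,0,0,0],[0,0,-1,0,0,0,0]]]'
```

```text
time_s: 14.55
eef_pos: [0.4645, 0.102, 0.2408]
eef_rot: [0.0, -0.023, 1.0, 0.002]
wrist_force: [0.7, 10.0, -0.3]
opening: 0.084
grasp_force: 59.6
```

```bash
python3 -m pendant '[[[0,0,5,0,0,0,0],[0,20,5,0,0,0,0],[0,38,5,0,0,0,0],[0,38,-5,0,0,0,0],[0,38,-13.6,0,0,0,0]]]'; python3 -m pendant '[[[0,-1,0,0,0,0,0],[0,-2,0,0,0,0,0],[0,-2,0,0,0,0,0]]]'; python3 -c "
from go import *
go(.4633,.1157,.239-.1734,1.618)"
```

```text
time_s: 14.97
eef_pos: [0.4267, 0.0851, 0.2408]
eef_rot: [-0.0, -0.023, 1.0, -0.0]
wrist_force: [0.8, -0.3, -0.6]
opening: 0.087
grasp_force: 59.5
time_s: 15.22
eef_pos: [0.4303, 0.0851, 0.2412]
eef_rot: [0.001, -0.022, 1.0, -0.0]
wrist_force: [-0.2, -0.1, -1.3]
opening: 0.079
grasp_force: 59.5
shift [-34.3  29.1   2.2] turn [-0.     0.001 -0.003] | tcp [0.4303 0.0851 0.2412] tyaw 1.615 F [-0.2 -0.1 -1.3] op 0.079 gf 59.5 t 15.22
```

```bash
python3 -m pendant '[[[0,-1,0,0,0,0,0],[0,-2,0,0,0,0,0],[0,-3,0,0,0,0,0],[0,-3,0,0,0,0,0]]]'
```

```text
time_s: 15.55
eef_pos: [0.4326, 0.0857, 0.2408]
eef_rot: [0.0, -0.023, 1.0, -0.0]
wrist_force: [0.1, 0.2, -0.7]
opening: 0.082
grasp_force: 59.5
```

```bash
python3 -m pendant '[[[0,-0.7,0,0,0,0,0],[0,-1.5,0,0,0,0,0],[0,-1.5,0,0,0,0,0]]]'
```

```text
time_s: 15.8
eef_pos: [0.434, 0.0857, 0.2409]
eef_rot: [0.0, -0.023, 1.0, -0.0]
wrist_force: [0.6, -1.0, -1.1]
opening: 0.083
grasp_force: 59.5
```

```bash
python3 -m pendant '[[[0,-0.7,0,0,0,0,0],[0,-1.5,0,0,0,0,0],[0,-1.5,0,0,0,0,0]]]'
```

```text
time_s: 16.05
eef_pos: [0.4355, 0.0858, 0.2409]
eef_rot: [0.0, -0.023, 1.0, -0.0]
wrist_force: [-0.2, 0.4, -1.2]
opening: 0.082
grasp_force: 59.5
```

```bash
python3 -m pendant '[[[0,-0.5,0,0,0,0,0],[0,-1,0,0,0,0,0],[0,-1,0,0,0,0,0]]]'
```

```text
time_s: 16.3
eef_pos: [0.4364, 0.0858, 0.2409]
eef_rot: [0.0, -0.023, 1.0, -0.0]
wrist_force: [-0.5, -0.1, -0.5]
opening: 0.083
grasp_force: 59.5
```

```bash
python3 -m pendant '[[[0,-0.5,0,0,0,0,0],[0,-1,0,0,0,0,0],[0,-1,0,0,0,0,0]]]'
```

```text
time_s: 16.55
eef_pos: [0.4374, 0.0858, 0.2409]
eef_rot: [0.0, -0.023, 1.0, 0.0]
wrist_force: [0.4, -0.7, -2.1]
opening: 0.083
grasp_force: 59.5
```

```bash
python3 -m pendant '[[[0,-0.5,0,0,0,0,0],[0,-1,0,0,0,0,0],[0,-1,0,0,0,0,0]]]'
```

```text
time_s: 16.8
eef_pos: [0.4384, 0.0859, 0.2409]
eef_rot: [0.0, -0.023, 1.0, -0.0]
wrist_force: [-0.4, 0.0, -0.8]
opening: 0.082
grasp_force: 59.5
```

```bash
python3 -m pendant '[[[0,-0.5,0,0,0,0,0],[0,-1,0,0,0,0,0],[0,-1,0,0,0,0,0]]]'
```

```text
time_s: 17.05
eef_pos: [0.4394, 0.0859, 0.2409]
eef_rot: [0.0, -0.023, 1.0, -0.0]
wrist_force: [-0.5, -0.2, -1.3]
opening: 0.08
grasp_force: 59.5
```

```bash
python3 -m pendant '[[[0,-0.5,0,0,0,0,0],[0,-1,0,0,0,0,0],[0,-1,0,0,0,0,0]]]'
```

```text
time_s: 17.3
eef_pos: [0.4404, 0.086, 0.2409]
eef_rot: [0.0, -0.023, 1.0, -0.0]
wrist_force: [0.8, 0.4, -0.5]
opening: 0.083
grasp_force: 59.5
```

```bash
python3 -m pendant '[[[0,-0.5,0,0,0,0,0],[0,-1,0,0,0,0,0],[0,-1,0,0,0,0,0]]]'
```

```text
time_s: 17.55
eef_pos: [0.4414, 0.086, 0.2409]
eef_rot: [0.0, -0.023, 1.0, 0.0]
wrist_force: [0.1, -0.4, -1.4]
opening: 0.077
grasp_force: 59.5
```

```bash
python3 -m pendant '[[[0,-0.5,0,0,0,0,0],[0,-1,0,0,0,0,0],[0,-1,0,0,0,0,0]]]'
```

```text
time_s: 17.8
eef_pos: [0.4422, 0.0861, 0.2408]
eef_rot: [-0.0, -0.023, 1.0, 0.0]
wrist_force: [-0.3, -0.4, -0.0]
opening: 0.081
grasp_force: 59.6
```

```bash
python3 -m pendant '[[[0,-0.5,0,0,0,0,0],[0,-1,0,0,0,0,0],[0,-1,0,0,0,0,0]]]'
```

```text
time_s: 18.05
eef_pos: [0.4427, 0.0862, 0.2405]
eef_rot: [-0.001, -0.023, 1.0, 0.0]
wrist_force: [-4.7, -1.1, 1.7]
opening: 0.08
grasp_force: 60.0
```

```bash
python3 -m pendant '[[[0,2,0,0,0,0,0],[0,3,0,0,0,0,0],[0,3,0,2,0,0,0],[0,3,0,5,0,0,0],[0,3,0,5,0,0,0]]]'; python3 - <<'E'
from go import *
im=ctrl.camera('scene'); cv2.imwrite('pics/s8.png',im[...,::-1]); c=im[175:250,250:340,::-1]; cv2.imwrite('pics/a8.png',cv2.resize(c,None,fx=8,fy=8,interpolation=cv2.INTER_CUBIC))
E
```

```text
time_s: 18.47
eef_pos: [0.4403, 0.086, 0.2354]
eef_rot: [-0.0, -0.023, 1.0, 0.0]
wrist_force: [0.0, -0.1, -1.0]
opening: 0.081
grasp_force: 59.6
```

View pics/a8.png

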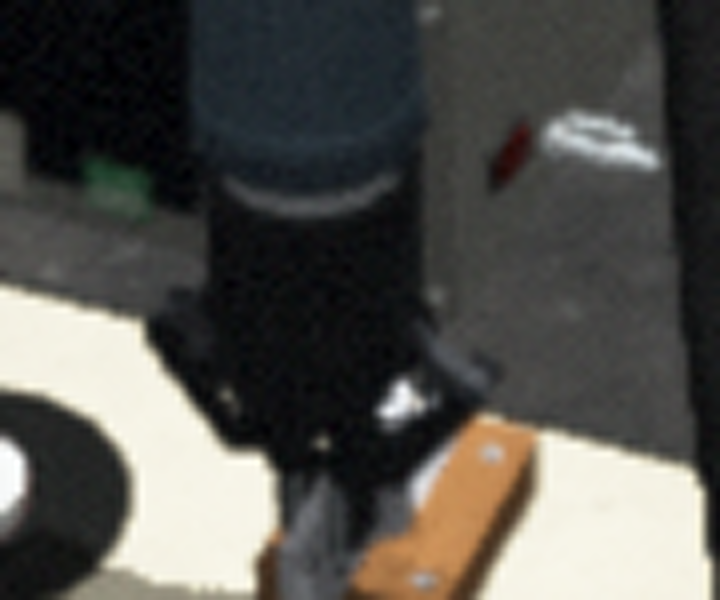

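The crop shows the leaf held beside the block, but the gripper hides both knuckles, so I will rely on the touch measurements from here. Lowering now.

```bash
python3 -m pendant '[[[0,0,0,0.7,0,0,0],[0,0,0,1.5,0,0,0],[0,0,0,1.5,0,0,0]]]'
```

```text
time_s: 18.77
eef_pos: [0.4403, 0.086, 0.2342]
eef_rot: [-0.0, -0.023, 1.0, 0.0]
wrist_force: [-0.6, 1.2, -1.9]
opening: 0.085
grasp_force: 59.6
```

```bash
python3 -m pendant '[[[0,0,0,0.5,0,0,0],[0,0,0,1,0,0,0],[0,0,0,1,0,0,0]]]'
```

```text
time_s: 19.02
eef_pos: [0.4403, 0.086, 0.2333]
eef_rot: [-0.0, -0.023, 1.0, 0.0]
wrist_force: [-0.5, 0.5, -1.3]
opening: 0.085
grasp_force: 59.6
```

```bash
python3 -m pendant '[[[0,0,0,0.4,0,0,0],[0,0,0,0.7,0,0,0],[0,0,0,0.7,0,0,0]]]'
```

```text
time_s: 19.27
eef_pos: [0.4403, 0.086, 0.2326]
eef_rot: [-0.0, -0.023, 1.0, 0.0]
wrist_force: [0.2, 0.3, -0.9]
opening: 0.076
grasp_force: 59.6
```

```bash
python3 -m pendant '[[[0,0,0,0.5,0,0,0],[0,0,0,0.5,0,0,0],[0,0,0,0.5,0,0,0]]]'
```

```text
time_s: 19.52
eef_pos: [0.4403, 0.086, 0.2322]
eef_rot: [0.0, -0.023, 1.0, -0.0]
wrist_force: [0.5, -0.8, -0.4]
opening: 0.085
grasp_force: 59.6
```

```bash
python3 -m pendant '[[[0,0,0,0.5,0,0,0],[0,0,0,0.5,0,0,0],[0,0,0,0.5,0,0,0]]]'
```

```text
time_s: 19.77
eef_pos: [0.4404, 0.086, 0.232]
eef_rot: [0.0, -0.023, 1.0, -0.0]
wrist_force: [-1.5, -0.2, 4.5]
opening: 0.082
grasp_force: 60.4
```

```bash
python3 -m pendant '[[[0,0,0,0.5,0,0,0],[0,0,0,0.5,0,0,0],[0,0,0,0.5,0,0,0]]]'
```

```text
time_s: 20.02
eef_pos: [0.4404, 0.086, 0.2318]
eef_rot: [-0.0, -0.023, 1.0, -0.0]
wrist_force: [-5.4, -0.1, 10.9]
opening: 0.083
grasp_force: 61.4
```

```bash
python3 -m pendant '[[[0,0,0,-0.5,0,0,0],[0,0,0,-0.5,0,0,0],[0,0,0,-0.5,0,0,0],[0,0,0,-0.5,0,0,0],[0,0,0,-0.5,0,0,0]]]'; python3 - <<'E'
from edge import *
im=ctrl.camera("scene"); go(.44,.086,.06,1.618)
im2=ctrl.camera("scene")
for n in("mat","tape_roll"): print(n,[(round(d["confidence"],2),back("scene",(d["point"][0]*640,d["point"][1]*480),.01)) for d in ctrl.boxes_of("scene",n)][:2])
E
```

```text
time_s: 20.43
eef_pos: [0.4404, 0.086, 0.2319]
eef_rot: [0.0, -0.023, 1.0, -0.0]
wrist_force: [-3.3, 0.1, 5.7]
opening: 0.083
grasp_force: 60.5
shift [ 0.4  0.  -1.5] turn [-0.     0.    -0.002] | tcp [0.4404 0.086  0.2319] tyaw 1.6162 F [-3.3 -0.4  6.1] op 0.084 gf 60.5 t 20.48
mat [(0.7, array([0.4697, 0.2553, 0.01  ]))]
tape_roll [(0.52, array([0.4796, 0.2669, 0.01  ]))]
```

```bash
python3 -c "
from bench import ctrl
print(ctrl.hand_in())"
```

```text
the job is handed in; nothing more can be done
None
```

I handed the job in at about 20.6 s of the 51 s allowed. The tape roll lies flat on the mat, and the leaf is held upright, knuckle on knuckle, pressing with about 6 N. I lined up the bores by touch because the gripper hid the knuckles from the cameras, and took the leaf's direction from the first pictures, so neither was confirmed by eye.

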